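Sort the reagent bottles back into their colour docks

ROBOT

A 6-joint arm with a two-finger parallel gripper is mounted at the origin on the work surface. World frame = base frame: x ahead of the robot, y to its left, z up, the work surface at z = 0. Lengths are in m, angles in rad, forces in N, time in s.
With the tool pointing down it reaches from about 0.35 to 0.775 m from the base axis. Payload 7.3 kg.
Tool frame: the origin (TCP) lies midway between the tips of the shut fingers; the grasp point (between the pads) lies 19 mm behind it; z points along the fingers, y is the line along which they close (so a half turn about z gives the same grasp; the last joint's range is limited). The gripper opens to 92 mm and grips with 3 to 60 N. Pads are 19 mm wide; open, the fingers measure 130 mm over their backs; the gripper's body (75 mm by 190 mm) begins 47 mm behind the grasp point.
Start: joints at [0.962, 0.342, 1.524, -0, 1.275, -0.146], TCP at [0.234, 0.47, 0.227] pointing down, gripper open.
Joint ranges: [-2.53, 2.53], [-0.77, 2.02], [0.04, 2.7], [-1, 4.14], [0.28, 2.66], [-3.11, 3.11]. Speed limits (rad/s): [2.57, 2.57, 3.14, 3.14, 3.14, 3.14].

INTERFACE

Orientations are given as [roll, pitch, yaw] about the fixed x, y, z axes, in that order (R = Rz(yaw) Ry(pitch) Rx(roll)).
In Python, from cell import robot, read_camera, camera_params, nets gives the robot as it stands. The module is installed in compiled form; this text tells all that it offers.
- The arm moves only by the tool step_arm, never from a script. Its argument "steps" is a list of rows, each an object of numbers: "x", "y", "z": the shift along the tool's x, y, z as a fraction of full scale; "rx", "ry", "rz": the turn, a rotation vector about the tool's x, y, z as a fraction of full scale; "claw": the opening, from -1 (shut) to 1 (fully open). In form: [{"x": .., "y": .., "z": .., "rx": .., "ry": .., "rz": .., "claw": ..}, ...]. A call has 1 to 12 rows; each row is the pose to reach, as a shift and turn from the pose commanded when the call began, along the tool's axes at that moment; what a row does not reach only later rows make up. Full scale, the value 1, is 750 mm for a shift and pi/4 rad for a turn. A row lasts 1/12 s, in which the tool goes at most 41.7 mm and 7.16 degrees, less where a joint would pass 70% of its speed; a pose out of reach is approached as far as the arm can. A call with a number of a shift or a turn outside -1 to 1 is refused whole. A call with a gripper value outside its range is refused whole. The fingers move at their own pace and stop on an object; "squeeze" is the grip in N (left out, the last holds). Time passes only in rows, so rows that repeat a pose let the fingers close. It gives the time, the measured TCP pose, the force, the opening and the grip force at its end, in the units of the state.
- robot.observe(): the state, without advancing time (a new reading comes with each control period).
- read_camera(name): name is "scene" or "top"; returns (picture, depth): 420x560x3 uint8, blue, green, red; 420x560 float32, m along the optical axis (not along the pixel's ray), 0 where there is no reading.
- camera_params(name): a dict with "fx", "fy", "cx", "cy" (pixels), "k1" (the pictures are not rectified: a ray, as slopes to the right and down, at radius r is drawn at 1 + k1 r^2 times it, then the intrinsics apply), "R" (3x3) and "t" (3): a world point X has camera coordinates R X + t. Camera axes: x right, y down, z forward; pixel columns grow to the right and rows downward; lengths in m; the calibration is good to about 2 mm. A picture is of the moment at which its call begins. camera_params takes no time and is no camera call.
- robot.hand_in(): hands the job in; it is judged then, once.
Trained networks look in the newest picture that a camera, given by its name, has taken for a name from the list of things; names that differ only in an ending like _2 or _b are one class to them, and where a whole thing is asked for, a point or a joint stands for the part that bears it (a point fixed in the world has none). Each returns a list of dicts, best first, with "conf" (0 to 1); they miss things now and then, are a little off and sometimes report something else, mostly with a low value. They report only what shows in the picture. A call takes as long as a camera call. They do not tell look-alikes from the thing itself.
- nets.masks_of(camera, query): "region" (420x560 bool, what is visible of it) and "box" ([left, top, right, bottom] in pixels, round what is visible of it).
- nets.landmark_of(camera, query): "pixel" ([row, column] in pixels: a listed point, or the origin of a listed thing).
The state is a dict: "time": time; "qpos": joint angles; "qvel": joint speeds; "joint_efforts": joint torques, N m; "tool_pos": TCP position; "tool_rot": TCP orientation; "contact_force": force on the tool from outside, world axes, zero at the start; "torque": the same for the moment, N m; "opening": finger opening in m; "grip_force": force on a finger pad.
Only numpy, scipy, OpenCV 4.12 (cv2) and the standard library are available. Lean on these libraries where they do the work, as an engineer would, in place of code of your own. Each camera call takes 0.05 s, during which the arm holds its last target. There are 200 camera calls.

TASK

The four reagent bottles all stand in the wrong docks: rearrange them so that each one stands upright, fully down in the pocket of the dock that has the colour of its cap. Park a bottle in the empty grey spare dock when you need a free spot, never on the bare bench, and leave the grey dock empty at the end. Keep the bottles upright throughout and leave the white porcelain beaker where it stands.

Things in the scene. Friction and masses are not known exactly. Their poses are not given: they have to be found in the camera images.
- bottle_red: (Sizes in mm.) Loose white plastic reagent bottle with a red screw cap and a red band round its body; round, 98 tall, body 50 in diameter up to 54 above its underside, then a shoulder narrowing to a 30 neck; the cap is a cylinder 38 in diameter from 70 to 98 above the underside, a good place to grip from above. 0.1 to 0.21 kg. Origin at the centre of its underside, z up along the bottle.
- bottle_blue: (Sizes in mm.) Loose white plastic reagent bottle with a blue screw cap and a blue band round its body; round, 98 tall, body 50 in diameter up to 54 above its underside, then a shoulder narrowing to a 30 neck; the cap is a cylinder 38 in diameter from 70 to 98 above the underside, a good place to grip from above. 0.1 to 0.21 kg. Origin at the centre of its underside, z up along the bottle.
- bottle_yellow: (Sizes in mm.) Loose white plastic reagent bottle with a yellow screw cap and a yellow band round its body; round, 98 tall, body 50 in diameter up to 54 above its underside, then a shoulder narrowing to a 30 neck; the cap is a cylinder 38 in diameter from 70 to 98 above the underside, a good place to grip from above. 0.1 to 0.21 kg. Origin at the centre of its underside, z up along the bottle.
- bottle_green: (Sizes in mm.) Loose white plastic reagent bottle with a green screw cap and a green band round its body; round, 98 tall, body 50 in diameter up to 54 above its underside, then a shoulder narrowing to a 30 neck; the cap is a cylinder 38 in diameter from 70 to 98 above the underside, a good place to grip from above. 0.1 to 0.21 kg. Origin at the centre of its underside, z up along the bottle.
- dock_red: (Sizes in mm.) Fixed red bottle dock: a square plate 84 x 84 x 16 on the bench with a round pocket 66 in diameter and 8 deep in its middle, whose floor is 8 above the bench; all docks alike but for colour. Origin at the centre of its underside, z up, x and y along its edges.
- dock_blue: (Sizes in mm.) Fixed blue bottle dock: a square plate 84 x 84 x 16 on the bench with a round pocket 66 in diameter and 8 deep in its middle, whose floor is 8 above the bench; all docks alike but for colour. Origin at the centre of its underside, z up, x and y along its edges.
- dock_yellow: (Sizes in mm.) Fixed yellow bottle dock: a square plate 84 x 84 x 16 on the bench with a round pocket 66 in diameter and 8 deep in its middle, whose floor is 8 above the bench; all docks alike but for colour. Origin at the centre of its underside, z up, x and y along its edges.
- dock_green: (Sizes in mm.) Fixed green bottle dock: a square plate 84 x 84 x 16 on the bench with a round pocket 66 in diameter and 8 deep in its middle, whose floor is 8 above the bench; all docks alike but for colour. Origin at the centre of its underside, z up, x and y along its edges.
- dock_spare: (Sizes in mm.) Fixed grey bottle dock, the spare one, empty at the start: a square plate 84 x 84 x 16 on the bench with a round pocket 66 in diameter and 8 deep in its middle, whose floor is 8 above the bench; all docks alike but for colour. Origin at the centre of its underside, z up, x and y along its edges.
- beaker: (Sizes in mm.) Loose white porcelain beaker standing upright on the bench among the docks, 60 in diameter, 70 tall, empty. A bystander, to be left alone. Origin at the centre of its underside, z up. The other, unlisted loose things near the docks are under 30 tall.
Not all that is in view belongs to the job. Leave any black look-alike of the bottle_red alone.

How it is judged:
At the end, for the whole second after the job is handed in: Every bottle stands in the pocket of the dock of its cap's colour: axis within 12 mm of the dock's centre, underside 5 to 11 mm above the dock's underside (pocket floor 8 mm), tilted less than 0.1 rad, released and at rest; the grey dock is thereby empty (horizontal distance between bottle_red and dock_red below 0.012 m and z of bottle_red in the frame of dock_red between 0.005 and 0.011 m and angle between each of bottle_red, bottle_blue, bottle_yellow, bottle_green's own z axis and vertical below 0.1 rad and linear speed of each of bottle_red, bottle_blue, bottle_yellow, bottle_green below 0.02 m/s and angular speed of each of bottle_red, bottle_blue, bottle_yellow, bottle_green below 0.2 rad/s and horizontal distance between bottle_blue and dock_blue below 0.012 m and z of bottle_blue in the frame of dock_blue between 0.005 and 0.011 m and horizontal distance between bottle_yellow and dock_yellow below 0.012 m and z of bottle_yellow in the frame of dock_yellow between 0.005 and 0.011 m and horizontal distance between bottle_green and dock_green below 0.012 m and z of bottle_green in the frame of dock_green between 0.005 and 0.011 m); the robot touches nothing.
It fails at once if a bottle is set on the bare bench (its underside less than 4 mm above it) (height (world z) of any of bottle_red, bottle_blue, bottle_yellow, bottle_green below 0.004 m).
It fails at once if a bottle is tipped by more than 0.7 rad (angle between any of bottle_red, bottle_blue, bottle_yellow, bottle_green's own z axis and vertical above 0.7 rad).
It fails at once if the beaker is shifted by more than 20 mm or tipped by more than 0.3 rad (distance of beaker from where it was at the start of the episode above 0.02 m or angle between beaker's own z axis and vertical above 0.3 rad).
It also fails if it takes over 141 s, if anything falls off the work surface, if the arm or the gripper's body presses on something with over 40 N, if the wrist force passes 120 N, or if a joint passes its speed limit or range.

## Working session

There is one attempt and no reset: what is moved stays moved. The work goes in short steps, Python scripts to look and compute and a tool call to move; the robot and the scene stay as the last step left them, time stands still between calls to the robot, and variables do not carry over. Pictures are saved under pics/ and viewed, at most 14 in all, crops included, and the job is handed in when it is done.

Besides the shell and the picture viewer there is one more tool, called after "Emit:" as a command line: name --argument value ..., lists and objects as JSON in quotes. step_arm: Moves the arm, as the interface text tells. Its arguments: {"type":"object","properties":{"steps":{"type":"array","items":{"type":"object","properties":{"x":{"type":"number","minimum":-1,"maximum":1},"y":{"type":"number","minimum":-1,"maximum":1},"z":{"type":"number","minimum":-1,"maximum":1},"rx":{"type":"number","minimum":-1,"maximum":1},"ry":{"type":"number","minimum":-1,"maximum":1},"rz":{"type":"number","minimum":-1,"maximum":1},"claw":{"type":"number"}}}},"squeeze":{"type":"number"}},"required":["steps"]}

```bash
mkdir -p pics; python3 - <<'E'
from cell import robot, read_camera, camera_params, nets
import cv2
for n in("top","scene"):
    p,d=read_camera(n); cv2.imwrite(f"pics/{n}0.png",p)
    print(n,camera_params(n))
s=robot.observe(); print(s)
E
```

```text
top {'fx': 542.789269005836, 'fy': 542.789269005836, 'cx': 289.32980912474284, 'cy': 203.56048426954655, 'k1': -0.15007726361554824, 'R': array([[-0.02911766, -0.99951724,  0.01083757],
       [-0.99628135,  0.02814041, -0.08143457],
       [ 0.08109028, -0.01316845, -0.99661977]]), 't': array([0.0412383 , 0.50204249, 1.0930841 ])}
scene {'fx': 525.9794800264167, 'fy': 525.9794800264167, 'cx': 280.1176610963271, 'cy': 202.49216971142704, 'k1': -0.09178317930934435, 'R': array([[ 0.66362774,  0.74791719, -0.01476836],
       [ 0.55812984, -0.50818118, -0.65592908],
       [-0.49808564,  0.42705007, -0.75467803]]), 't': array([-0.38702079, -0.24740954,  1.45641818])}
{'time': 0.1, 'qpos': array([ 9.61983071e-01,  3.42638386e-01,  1.52494382e+00,  1.90679415e-05,
        1.27539262e+00, -1.46007625e-01]), 'qvel': array([ 0.00059594, -0.00120808, -0.00285836,  0.00193179, -0.00141219,
       -0.00035434]), 'joint_efforts': array([ 1.04137584e-03, -4.32006133e+01, -2.44691652e+01,  7.18506798e-02,
        5.26732486e-02, -7.04263834e-05]), 'tool_pos': array([0.23415576, 0.46947512, 0.22611427]), 'tool_rot': array([-3.14022783e+00, -2.19132535e-04,  2.67878131e+00]), 'contact_force': array([ 0.00601264, -0.08645976,  0.14221305]), 'torque': array([ 0.01180415,  0.06782565, -0.03255442]), 'grip_force': 0.0, 'opening': 0.0921005156158864}
```

View pics/top0.png

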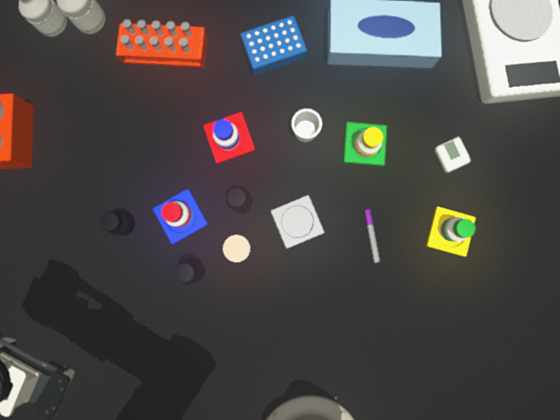

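View pics/scene0.png

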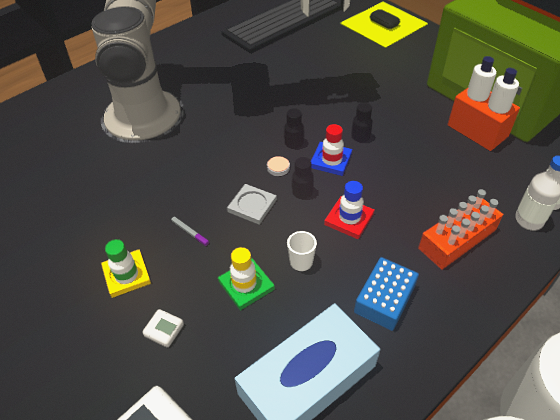

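```bash
cat >h.py <<'E'
from cell import robot, read_camera, camera_params, nets
import numpy as np, cv2
def ray(cam,uv):
    c=camera_params(cam); K=np.array([[c['fx'],0,c['cx']],[0,c['fy'],c['cy']],[0,0,1]])
    p=cv2.undistortPoints(np.array(uv,float).reshape(-1,1,2),K,np.array([c['k1'],0,0,0.]))[:,0]
    R,t=c['R'],c['t']; return -R.T@t, np.c_[p,np.ones(len(p))]@R
def onz(cam,uv,z):
    o,d=ray(cam,uv); return (o+d*((z-o[2])/d[:,2])[:,None])
def cloud(cam,dep):
    h,w=dep.shape; v,u=np.mgrid[:h,:w]
    o,d=ray(cam,np.c_[u.ravel(),v.ravel()]); X=o+d*dep.reshape(-1,1)
    return X.reshape(h,w,3)
HUE={'red':(174,6),'yellow':(22,35),'green':(45,80),'blue':(100,130)}
def segs(pic,X):
    hsv=cv2.cvtColor(pic,cv2.COLOR_BGR2HSV); H,S,V=cv2.split(hsv)
    ws=(X[...,0]>.25)&(X[...,0]<.8)&(abs(X[...,1])<.45)
    for n,(a,b) in HUE.items():
        m=((H>=a)&(H<=b) if a<b else (H>=a)|(H<=b))&(S>110)&(V>60)&ws
        yield n,m
def bottles(cam='top'):
    p,d=read_camera(cam); X=cloud(cam,d); out={}
    for n,m in segs(p,X):
        q=m&(X[...,2]>.085)&(X[...,2]<.13)
        if q.sum()<20: out[n]=None; continue
        z=np.median(X[q][:,2]); v,u=np.nonzero(q&(abs(X[...,2]-z)<.006))
        P=onz(cam,np.c_[u,v],z)
        (cx,cy),r=cv2.minEnclosingCircle(P[:,:2].astype(np.float32))
        out[n]=(np.round([*P[:,:2].mean(0),z],4),np.round([cx,cy,r],4),len(u))
    return out,p,X
E
python3 - <<'E'
from h import *
o,p,X=bottles()
for k,v in o.items(): print('cap',k,v)
hsv=cv2.cvtColor(p,cv2.COLOR_BGR2HSV)
ms=dict(segs(p,X)); ws=(X[...,0]>.25)&(X[...,0]<.8)&(abs(X[...,1])<.45)
ms['spare']=(hsv[...,1]<40)&(hsv[...,2]>80)&ws
for k,m in ms.items():
    q=m&(X[...,2]>.01)&(X[...,2]<.021)
    n,l,st,c=cv2.connectedComponentsWithStats(q.astype(np.uint8))
    i=1+np.argmax(st[1:,4]); v,u=np.nonzero(l==i)
    P=onz('top',np.c_[u,v],.016)[:,:2].astype(np.float32)
    r=cv2.minAreaRect(P); print('dock',k,np.round(r[0],4),np.round(r[1],4),round(r[2],1),len(u), st[i])
for q in ('beaker','bottle_red','dock_red','dock_blue','dock_yellow','dock_green','dock_spare'):
    for r in nets.landmark_of('top',q)[:4]:
        print(q,r['conf'],r['pixel'],onz('top',[r['pixel'][::-1]],0.0)[0].round(4))
E
```

```text
cap red (array([0.4867, 0.2526, 0.1041]), array([0.4868, 0.2527, 0.0188]), 290)
cap yellow (array([ 0.62 , -0.137,  0.104]), array([ 0.5435, -0.2232,  0.136 ]), 286)
cap green (array([ 0.4396, -0.3083,  0.1042]), array([ 0.4394, -0.3083,  0.0196]), 283)
cap blue (array([0.6445, 0.1522, 0.1039]), array([0.6441, 0.1528, 0.0188]), 271)
dock red [0.6458 0.1495] [0.0843 0.0849] 18.6 717 [203 113  52  50 717]
dock yellow [ 0.4365 -0.3087] [0.0867 0.0849] 73.9 718 [427 207  48  49 718]
dock green [ 0.6255 -0.1354] [0.0831 0.0841] 83.2 705 [345 122  42  43 705]
dock blue [0.484  0.2539] [0.0849 0.0843] 28.5 781 [153 189  54  55 781]
dock spare [0.4667 0.0117] [0.0839 0.0839] 21.1 862 [271 195  53  53 862]
beaker 0.86 [131.4, 303.0] [ 0.6571 -0.0069  0.    ]
bottle_red 0.97 [228.4, 120.8] [0.4622 0.3828 0.    ]
bottle_red 0.87 [268.5, 193.3] [0.3749 0.23   0.    ]
bottle_red 0.79 [217.2, 180.4] [0.4825 0.2553 0.    ]
bottle_red 0.6 [202.4, 237.7] [0.5101 0.1343 0.    ]
dock_red 0.59 [136.3, 228.2] [0.6511 0.1517 0.    ]
dock_blue 0.56 [214.1, 181.6] [0.4889 0.2526 0.    ]
dock_yellow 0.7 [230.0, 448.6] [ 0.439  -0.3087  0.    ]
dock_green 0.67 [147.1, 363.8] [ 0.6202 -0.1347  0.    ]
dock_spare 0.7 [219.1, 295.5] [0.4718 0.0146 0.    ]
```

Emit:
step_arm --steps '[{"x": -0.431,"y": -0.108,"z": 0,"rz": -0.589,"claw": 1},{"x": -0.431,"y": -0.108,"z": 0,"rz": -0.589,"claw": 1},{"x": -0.431,"y": -0.108,"z": 0,"rz": -0.589,"claw": 1},{"x": -0.431,"y": -0.108,"z": 0,"rz": -0.589,"claw": 1},{"x": -0.431,"y": -0.108,"z": 0,"rz": -0.589,"claw": 1},{"x": -0.431,"y": -0.108,"z": 0,"rz": -0.589,"claw": 1},{"x": -0.431,"y": -0.108,"z": 0,"rz": -0.589,"claw": 1},{"x": -0.431,"y": -0.108,"z": 0,"rz": -0.589,"claw": 1},{"x": -0.431,"y": -0.108,"z": 0,"rz": -0.589,"claw": 1},{"x": -0.431,"y": -0.108,"z": 0,"rz": -0.589,"claw": 1},{"x": -0.431,"y": -0.108,"z": 0,"rz": -0.589,"claw": 1},{"x": -0.431,"y": -0.108,"z": 0,"rz": -0.589,"claw": 1}]'

```text
$.steps[0]: bad value
```

Emit:
step_arm --steps '[{"x": -0.431,"y": -0.108,"z": 0,"rx": 0,"ry": 0,"rz": -0.589,"claw": 1},{"x": -0.431,"y": -0.108,"z": 0,"rx": 0,"ry": 0,"rz": -0.589,"claw": 1},{"x": -0.431,"y": -0.108,"z": 0,"rx": 0,"ry": 0,"rz": -0.589,"claw": 1},{"x": -0.431,"y": -0.108,"z": 0,"rx": 0,"ry": 0,"rz": -0.589,"claw": 1},{"x": -0.431,"y": -0.108,"z": 0,"rx": 0,"ry": 0,"rz": -0.589,"claw": 1},{"x": -0.431,"y": -0.108,"z": 0,"rx": 0,"ry": 0,"rz": -0.589,"claw": 1},{"x": -0.431,"y": -0.108,"z": 0,"rx": 0,"ry": 0,"rz": -0.589,"claw": 1},{"x": -0.431,"y": -0.108,"z": 0,"rx": 0,"ry": 0,"rz": -0.589,"claw": 1},{"x": -0.431,"y": -0.108,"z": 0,"rx": 0,"ry": 0,"rz": -0.589,"claw": 1},{"x": -0.431,"y": -0.108,"z": 0,"rx": 0,"ry": 0,"rz": -0.589,"claw": 1}]'

```text
time: 1.33
tool_pos: [0.4905, 0.2499, 0.2264]
tool_rot: [-3.141, 0.001, 3.137]
contact_force: [-0.3, 1.0, 0.8]
opening: 0.0915
grip_force: 0.0
```

Emit:
step_arm --steps '[{"x": 0,"y": 0,"z": 0.04,"rx": 0,"ry": 0,"rz": 0,"claw": 1},{"x": 0,"y": 0,"z": 0.08,"rx": 0,"ry": 0,"rz": 0,"claw": 1},{"x": 0,"y": 0,"z": 0.08,"rx": 0,"ry": 0,"rz": 0,"claw": 1},{"x": 0,"y": 0,"z": 0.08,"rx": 0,"ry": 0,"rz": 0,"claw": 1},{"x": 0,"y": 0,"z": 0.08,"rx": 0,"ry": 0,"rz": 0,"claw": 1},{"x": 0,"y": 0,"z": 0.08,"rx": 0,"ry": 0,"rz": 0,"claw": 1}]'

```text
time: 1.83
tool_pos: [0.4882, 0.2538, 0.1688]
tool_rot: [3.14, 0.003, -3.141]
contact_force: [0.3, -0.0, 0.3]
opening: 0.092
grip_force: 0.0
```

```bash
python3 - <<'E'
from h import *
s=robot.observe(); print(s['tool_pos'],s['tool_rot'],s['qpos'])
for c in('top','scene'):
  o,p,X=bottles(c); print(o)
cv2.imwrite('pics/s1.png',p)
E
```

```text
[0.48824604 0.25380558 0.1687743 ] [ 3.14034966  0.00325077 -3.14110551] [ 3.40044486e-01  4.37714778e-01  1.54479725e+00  9.75862275e-05
  1.15560146e+00 -1.23128021e+00]
{'red': None, 'yellow': (array([ 0.62  , -0.1369,  0.1041]), array([ 0.5435, -0.2231,  0.136 ]), 291), 'green': (array([ 0.4395, -0.3083,  0.1043]), array([ 0.4386, -0.3084,  0.0196]), 279), 'blue': (array([0.6446, 0.1523, 0.1041]), array([0.6447, 0.1523, 0.0186]), 270)}
{'red': (array([0.4903, 0.2545, 0.1044]), array([0.4907, 0.2529, 0.0238]), 150), 'yellow': (array([ 0.6264, -0.1369,  0.1052]), array([ 0.6261, -0.1377,  0.0211]), 281), 'green': (array([ 0.4441, -0.3091,  0.1042]), array([ 0.4442, -0.3089,  0.0209]), 249), 'blue': (array([0.6474, 0.1521, 0.1047]), array([0.5988, 0.1425, 0.071 ]), 204)}
```

View pics/s1.png

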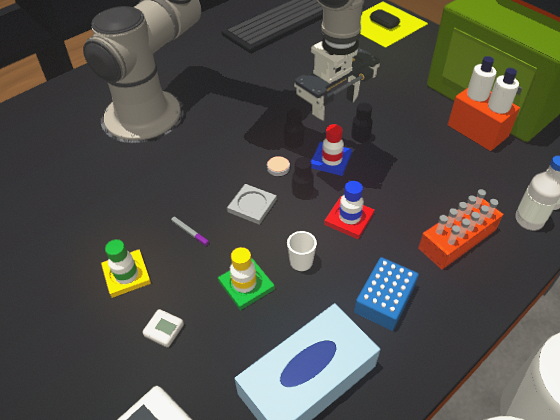

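Emit:
step_arm --steps '[{"x": 0,"y": 0,"z": 0.04,"rx": 0,"ry": 0,"rz": 0,"claw": 1},{"x": 0,"y": 0,"z": 0.08,"rx": 0,"ry": 0,"rz": 0,"claw": 1},{"x": 0,"y": 0,"z": 0.12,"rx": 0,"ry": 0,"rz": 0,"claw": 1},{"x": 0,"y": 0,"z": 0.12,"rx": 0,"ry": 0,"rz": 0,"claw": 1},{"x": 0,"y": 0,"z": 0.12,"rx": 0,"ry": 0,"rz": 0,"claw": -0.3},{"x": 0,"y": 0,"z": 0.12,"rx": 0,"ry": 0,"rz": 0,"claw": -0.3},{"x": 0,"y": 0,"z": 0.12,"rx": 0,"ry": 0,"rz": 0,"claw": -0.3},{"x": 0,"y": 0,"z": 0.12,"rx": 0,"ry": 0,"rz": 0,"claw": -0.3},{"x": 0,"y": 0,"z": 0.12,"rx": 0,"ry": 0,"rz": 0,"claw": -0.3},{"x": 0,"y": 0,"z": 0.12,"rx": 0,"ry": 0,"rz": 0,"claw": -0.3},{"x": 0,"y": 0,"z": 0.12,"rx": 0,"ry": 0,"rz": 0,"claw": -0.3},{"x": 0,"y": 0,"z": 0.12,"rx": 0,"ry": 0,"rz": 0,"claw": -0.3}]' --squeeze 20

```text
time: 2.93
tool_pos: [0.4876, 0.253, 0.077]
tool_rot: [3.141, 0.0, 3.141]
contact_force: [-0.5, 0.3, 0.2]
opening: 0.0433
grip_force: 0.3
```

Emit:
step_arm --steps '[{"x": 0,"y": 0,"z": 0,"rx": 0,"ry": 0,"rz": 0,"claw": -1},{"x": 0,"y": 0,"z": 0,"rx": 0,"ry": 0,"rz": 0,"claw": -1},{"x": 0,"y": 0,"z": 0,"rx": 0,"ry": 0,"rz": 0,"claw": -1},{"x": 0,"y": 0,"z": 0,"rx": 0,"ry": 0,"rz": 0,"claw": -1},{"x": 0,"y": 0,"z": -0.02,"rx": 0,"ry": 0,"rz": 0,"claw": -1},{"x": 0,"y": 0,"z": -0.04,"rx": 0,"ry": 0,"rz": 0,"claw": -1},{"x": 0,"y": 0,"z": -0.08,"rx": 0,"ry": 0,"rz": 0,"claw": -1},{"x": 0,"y": 0,"z": -0.12,"rx": 0,"ry": 0,"rz": 0,"claw": -1},{"x": 0,"y": 0,"z": -0.16,"rx": 0,"ry": 0,"rz": 0,"claw": -1},{"x": 0,"y": 0,"z": -0.2,"rx": 0,"ry": 0,"rz": 0,"claw": -1},{"x": 0,"y": 0,"z": -0.2,"rx": 0,"ry": 0,"rz": 0,"claw": -1},{"x": 0,"y": 0,"z": -0.2,"rx": 0,"ry": 0,"rz": 0,"claw": -1}]' --squeeze 25

```text
time: 3.93
tool_pos: [0.488, 0.2531, 0.228]
tool_rot: [3.141, 0.003, 3.141]
contact_force: [-1.1, -0.0, -2.5]
opening: 0.0376
grip_force: 25.0
```

Emit:
step_arm --steps '[{"x": 0.005,"y": -0.03,"z": 0,"rx": 0,"ry": 0,"rz": 0,"claw": -1},{"x": 0.01,"y": -0.07,"z": 0,"rx": 0,"ry": 0,"rz": 0,"claw": -1},{"x": 0.015,"y": -0.12,"z": 0,"rx": 0,"ry": 0,"rz": 0,"claw": -1},{"x": 0.02,"y": -0.17,"z": 0,"rx": 0,"ry": 0,"rz": 0,"claw": -1},{"x": 0.025,"y": -0.22,"z": 0,"rx": 0,"ry": 0,"rz": 0,"claw": -1},{"x": 0.027,"y": -0.26,"z": 0,"rx": 0,"ry": 0,"rz": 0,"claw": -1},{"x": 0.027,"y": -0.3,"z": 0,"rx": 0,"ry": 0,"rz": 0,"claw": -1},{"x": 0.027,"y": -0.321,"z": 0,"rx": 0,"ry": 0,"rz": 0,"claw": -1},{"x": 0.027,"y": -0.321,"z": 0,"rx": 0,"ry": 0,"rz": 0,"claw": -1},{"x": 0.027,"y": -0.321,"z": 0,"rx": 0,"ry": 0,"rz": 0,"claw": -1},{"x": 0.027,"y": -0.321,"z": 0,"rx": 0,"ry": 0,"rz": 0,"claw": -1},{"x": 0.027,"y": -0.321,"z": 0,"rx": 0,"ry": 0,"rz": 0,"claw": -1}]'

```text
time: 4.93
tool_pos: [0.4668, 0.0132, 0.226]
tool_rot: [3.141, -0.001, -3.141]
contact_force: [0.3, 0.6, -1.7]
opening: 0.0374
grip_force: 25.0
```

```bash
python3 - <<'E'
from h import *
s=robot.observe(); print(s['tool_pos'],s['tool_rot'])
p,d=read_camera('scene'); cv2.imwrite('pics/s2.png',p[100:300,150:420].repeat(2,0).repeat(2,1))
E
```

```text
[0.46680135 0.01324455 0.22602175] [ 3.14102816e+00 -1.39931294e-03 -3.14065377e+00]
```

View pics/s2.png

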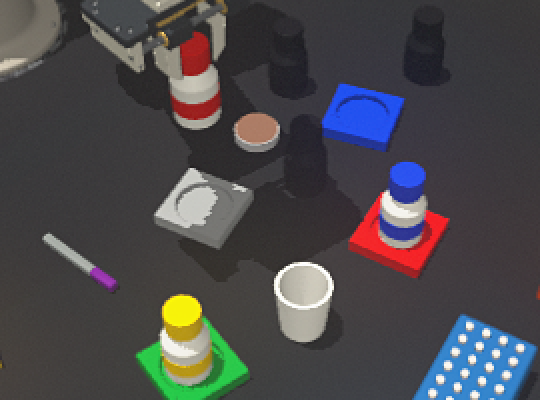

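The picture shows the red bottle held upright above the grey dock (crop 195,90 over 205,205), with the blue dock now empty at (362,115).

Emit:
step_arm --steps '[{"x": 0,"y": 0,"z": 0.04,"rx": 0,"ry": 0,"rz": 0,"claw": -1},{"x": 0,"y": 0,"z": 0.08,"rx": 0,"ry": 0,"rz": 0,"claw": -1},{"x": 0,"y": 0,"z": 0.12,"rx": 0,"ry": 0,"rz": 0,"claw": -1},{"x": 0,"y": 0,"z": 0.15,"rx": 0,"ry": 0,"rz": 0,"claw": -1},{"x": 0,"y": 0,"z": 0.17,"rx": 0,"ry": 0,"rz": 0,"claw": -1},{"x": 0,"y": 0,"z": 0.18,"rx": 0,"ry": 0,"rz": 0,"claw": -1},{"x": 0,"y": 0,"z": 0.185,"rx": 0,"ry": 0,"rz": 0,"claw": -1},{"x": 0,"y": 0,"z": 0.19,"rx": 0,"ry": 0,"rz": 0,"claw": -1},{"x": 0,"y": 0,"z": 0.195,"rx": 0,"ry": 0,"rz": 0,"claw": -1},{"x": 0,"y": 0,"z": 0.198,"rx": 0,"ry": 0,"rz": 0,"claw": -1},{"x": 0,"y": 0,"z": 0.199,"rx": 0,"ry": 0,"rz": 0,"claw": -1},{"x": 0,"y": 0,"z": 0.199,"rx": 0,"ry": 0,"rz": 0,"claw": -1}]'

```text
time: 5.98
tool_pos: [0.4674, 0.0122, 0.0778]
tool_rot: [3.142, 0.001, 3.141]
contact_force: [0.5, 0.2, -1.0]
opening: 0.038
grip_force: 25.0
```

Emit:
step_arm --steps '[{"x": 0,"y": 0,"z": 0,"rx": 0,"ry": 0,"rz": 0,"claw": -0.1},{"x": 0,"y": 0,"z": 0,"rx": 0,"ry": 0,"rz": 0,"claw": 0.2},{"x": 0,"y": 0,"z": 0,"rx": 0,"ry": 0,"rz": 0,"claw": 1},{"x": 0,"y": 0,"z": 0,"rx": 0,"ry": 0,"rz": 0,"claw": 1},{"x": 0,"y": 0,"z": 0,"rx": 0,"ry": 0,"rz": 0,"claw": 1},{"x": 0,"y": 0,"z": 0,"rx": 0,"ry": 0,"rz": 0,"claw": 1},{"x": 0,"y": 0,"z": -0.05,"rx": 0,"ry": 0,"rz": 0,"claw": 1},{"x": 0,"y": 0,"z": -0.1,"rx": 0,"ry": 0,"rz": 0,"claw": 1},{"x": 0,"y": 0,"z": -0.15,"rx": 0,"ry": 0,"rz": 0,"claw": 1},{"x": 0,"y": 0,"z": -0.199,"rx": 0,"ry": 0,"rz": 0,"claw": 1},{"x": 0,"y": 0,"z": -0.199,"rx": 0,"ry": 0,"rz": 0,"claw": 1},{"x": 0,"y": 0,"z": -0.199,"rx": 0,"ry": 0,"rz": 0,"claw": 1}]'

```text
time: 6.98
tool_pos: [0.4682, 0.0121, 0.2287]
tool_rot: [-3.141, 0.005, 3.141]
contact_force: [0.0, -0.6, -0.8]
opening: 0.0917
grip_force: 0.0
```

Emit:
step_arm --steps '[{"x": -0.04,"y": 0.03,"z": 0,"rx": 0,"ry": 0,"rz": 0,"claw": 1},{"x": -0.08,"y": 0.06,"z": 0,"rx": 0,"ry": 0,"rz": 0,"claw": 1},{"x": -0.12,"y": 0.09,"z": 0,"rx": 0,"ry": 0,"rz": 0,"claw": 1},{"x": -0.16,"y": 0.12,"z": 0,"rx": 0,"ry": 0,"rz": 0,"claw": 1},{"x": -0.2,"y": 0.15,"z": 0,"rx": 0,"ry": 0,"rz": 0,"claw": 1},{"x": -0.23,"y": 0.18,"z": 0,"rx": 0,"ry": 0,"rz": 0,"claw": 1},{"x": -0.237,"y": 0.187,"z": 0,"rx": 0,"ry": 0,"rz": 0,"claw": 1},{"x": -0.237,"y": 0.187,"z": 0,"rx": 0,"ry": 0,"rz": 0,"claw": 1},{"x": -0.237,"y": 0.187,"z": 0,"rx": 0,"ry": 0,"rz": 0,"claw": 1},{"x": -0.237,"y": 0.187,"z": 0,"rx": 0,"ry": 0,"rz": 0,"claw": 1}]'

```text
time: 7.82
tool_pos: [0.6439, 0.1515, 0.226]
tool_rot: [-3.141, -0.002, 3.141]
contact_force: [-0.1, -0.3, -0.0]
opening: 0.0918
grip_force: 0.0
```

```bash
python3 - <<'E'
from h import *
s=robot.observe(); print(s['tool_pos'],s['tool_rot'])
for c in('top','scene'):
  print(bottles(c)[0])
E
```

```text
[0.64390701 0.15146335 0.22602543] [-3.14103939e+00 -1.95366509e-03  3.14076171e+00]
{'red': (array([0.4669, 0.0138, 0.1044]), array([0.4669, 0.0139, 0.0186]), 296), 'yellow': (array([ 0.6202, -0.1371,  0.1042]), array([ 0.5435, -0.2231,  0.136 ]), 286), 'green': (array([ 0.4397, -0.3081,  0.1047]), array([ 0.4394, -0.3081,  0.0195]), 283), 'blue': (array([0.6431, 0.1565, 0.1042]), array([0.6429, 0.1553, 0.0179]), 192)}
{'red': (array([0.4711, 0.0138, 0.1046]), array([0.4708, 0.0132, 0.0221]), 200), 'yellow': (array([ 0.626 , -0.1367,  0.1049]), array([ 0.6261, -0.1377,  0.0213]), 276), 'green': (array([ 0.4441, -0.3093,  0.1045]), array([ 0.4439, -0.3099,  0.0208]), 247), 'blue': (array([0.6481, 0.1518, 0.1049]), array([0.5987, 0.1442, 0.0693]), 203)}
```

Emit:
step_arm --steps '[{"x": 0,"y": 0,"z": 0.05,"rx": 0,"ry": 0,"rz": 0,"claw": 1},{"x": 0,"y": 0,"z": 0.09,"rx": 0,"ry": 0,"rz": 0,"claw": 1},{"x": 0,"y": 0,"z": 0.13,"rx": 0,"ry": 0,"rz": 0,"claw": 1},{"x": 0,"y": 0,"z": 0.17,"rx": 0,"ry": 0,"rz": 0,"claw": 1},{"x": 0,"y": 0,"z": 0.2,"rx": 0,"ry": 0,"rz": 0,"claw": 1},{"x": 0,"y": 0,"z": 0.2,"rx": 0,"ry": 0,"rz": 0,"claw": 0},{"x": 0,"y": 0,"z": 0.2,"rx": 0,"ry": 0,"rz": 0,"claw": -0.1},{"x": 0,"y": 0,"z": 0.2,"rx": 0,"ry": 0,"rz": 0,"claw": -0.1},{"x": 0,"y": 0,"z": 0.2,"rx": 0,"ry": 0,"rz": 0,"claw": -0.2},{"x": 0,"y": 0,"z": 0.2,"rx": 0,"ry": 0,"rz": 0,"claw": -0.2},{"x": 0,"y": 0,"z": 0.2,"rx": 0,"ry": 0,"rz": 0,"claw": -0.3},{"x": 0,"y": 0,"z": 0.2,"rx": 0,"ry": 0,"rz": 0,"claw": -0.3}]'

```text
time: 8.92
tool_pos: [0.6453, 0.1525, 0.0777]
tool_rot: [3.141, 0.002, 3.141]
contact_force: [0.4, -0.5, 0.3]
opening: 0.0497
grip_force: 0.0
```

Emit:
step_arm --steps '[{"x": 0,"y": 0,"z": 0,"rx": 0,"ry": 0,"rz": 0,"claw": -1},{"x": 0,"y": 0,"z": 0,"rx": 0,"ry": 0,"rz": 0,"claw": -1},{"x": 0,"y": 0,"z": 0,"rx": 0,"ry": 0,"rz": 0,"claw": -1},{"x": 0,"y": 0,"z": 0,"rx": 0,"ry": 0,"rz": 0,"claw": -1},{"x": 0,"y": 0,"z": 0,"rx": 0,"ry": 0,"rz": 0,"claw": -1},{"x": 0,"y": 0,"z": -0.02,"rx": 0,"ry": 0,"rz": 0,"claw": -1},{"x": 0,"y": 0,"z": -0.05,"rx": 0,"ry": 0,"rz": 0,"claw": -1},{"x": 0,"y": 0,"z": -0.09,"rx": 0,"ry": 0,"rz": 0,"claw": -1},{"x": 0,"y": 0,"z": -0.13,"rx": 0,"ry": 0,"rz": 0,"claw": -1},{"x": 0,"y": 0,"z": -0.17,"rx": 0,"ry": 0,"rz": 0,"claw": -1},{"x": 0,"y": 0,"z": -0.2,"rx": 0,"ry": 0,"rz": 0,"claw": -1},{"x": 0,"y": 0,"z": -0.2,"rx": 0,"ry": 0,"rz": 0,"claw": -1}]'

```text
time: 9.92
tool_pos: [0.6469, 0.1527, 0.2323]
tool_rot: [3.141, 0.009, 3.141]
contact_force: [0.8, -0.6, -1.0]
opening: 0.0376
grip_force: 25.0
```

Emit:
step_arm --steps '[{"x": 0.03,"y": 0.02,"z": 0,"rx": 0,"ry": 0,"rz": 0,"claw": -1},{"x": 0.07,"y": 0.045,"z": 0,"rx": 0,"ry": 0,"rz": 0,"claw": -1},{"x": 0.11,"y": 0.07,"z": 0,"rx": 0,"ry": 0,"rz": 0,"claw": -1},{"x": 0.15,"y": 0.095,"z": 0,"rx": 0,"ry": 0,"rz": 0,"claw": -1},{"x": 0.19,"y": 0.12,"z": 0,"rx": 0,"ry": 0,"rz": 0,"claw": -1},{"x": 0.21,"y": 0.13,"z": 0,"rx": 0,"ry": 0,"rz": 0,"claw": -1},{"x": 0.214,"y": 0.134,"z": 0,"rx": 0,"ry": 0,"rz": 0,"claw": -1},{"x": 0.214,"y": 0.134,"z": 0,"rx": 0,"ry": 0,"rz": 0,"claw": -1},{"x": 0.214,"y": 0.134,"z": 0,"rx": 0,"ry": 0,"rz": 0,"claw": -1},{"x": 0.214,"y": 0.134,"z": 0,"rx": 0,"ry": 0,"rz": 0,"claw": -1},{"x": 0.214,"y": 0.134,"z": 0,"rx": 0,"ry": 0,"rz": 0,"claw": -1}]'

```text
time: 10.83
tool_pos: [0.4854, 0.2522, 0.2262]
tool_rot: [-3.141, -0.0, 3.14]
contact_force: [-0.3, -0.8, -2.3]
opening: 0.0376
grip_force: 25.0
```

Emit:
step_arm --steps '[{"x": 0,"y": 0,"z": 0.04,"rx": 0,"ry": 0,"rz": 0,"claw": -1},{"x": 0,"y": 0,"z": 0.08,"rx": 0,"ry": 0,"rz": 0,"claw": -1},{"x": 0,"y": 0,"z": 0.12,"rx": 0,"ry": 0,"rz": 0,"claw": -1},{"x": 0,"y": 0,"z": 0.15,"rx": 0,"ry": 0,"rz": 0,"claw": -1},{"x": 0,"y": 0,"z": 0.17,"rx": 0,"ry": 0,"rz": 0,"claw": -1},{"x": 0,"y": 0,"z": 0.18,"rx": 0,"ry": 0,"rz": 0,"claw": -1},{"x": 0,"y": 0,"z": 0.185,"rx": 0,"ry": 0,"rz": 0,"claw": -1},{"x": 0,"y": 0,"z": 0.19,"rx": 0,"ry": 0,"rz": 0,"claw": -1},{"x": 0,"y": 0,"z": 0.195,"rx": 0,"ry": 0,"rz": 0,"claw": -1},{"x": 0,"y": 0,"z": 0.198,"rx": 0,"ry": 0,"rz": 0,"claw": -1},{"x": 0,"y": 0,"z": 0.199,"rx": 0,"ry": 0,"rz": 0,"claw": -1},{"x": 0,"y": 0,"z": 0.199,"rx": 0,"ry": 0,"rz": 0,"claw": -1}]'

```text
time: 11.83
tool_pos: [0.4847, 0.2531, 0.0779]
tool_rot: [3.141, 0.001, 3.141]
contact_force: [-0.2, -0.3, -2.3]
opening: 0.0377
grip_force: 25.0
```

Emit:
step_arm --steps '[{"x": 0,"y": 0,"z": 0,"rx": 0,"ry": 0,"rz": 0,"claw": -0.1},{"x": 0,"y": 0,"z": 0,"rx": 0,"ry": 0,"rz": 0,"claw": 0.2},{"x": 0,"y": 0,"z": 0,"rx": 0,"ry": 0,"rz": 0,"claw": 1},{"x": 0,"y": 0,"z": 0,"rx": 0,"ry": 0,"rz": 0,"claw": 1},{"x": 0,"y": 0,"z": 0,"rx": 0,"ry": 0,"rz": 0,"claw": 1},{"x": 0,"y": 0,"z": 0,"rx": 0,"ry": 0,"rz": 0,"claw": 1},{"x": 0,"y": 0,"z": -0.05,"rx": 0,"ry": 0,"rz": 0,"claw": 1},{"x": 0,"y": 0,"z": -0.1,"rx": 0,"ry": 0,"rz": 0,"claw": 1},{"x": 0,"y": 0,"z": -0.15,"rx": 0,"ry": 0,"rz": 0,"claw": 1},{"x": 0,"y": 0,"z": -0.199,"rx": 0,"ry": 0,"rz": 0,"claw": 1},{"x": 0,"y": 0,"z": -0.199,"rx": 0,"ry": 0,"rz": 0,"claw": 1}]'

```text
time: 12.75
tool_pos: [0.4876, 0.2542, 0.2346]
tool_rot: [3.137, 0.013, 3.141]
contact_force: [0.4, 0.5, -0.4]
opening: 0.0917
grip_force: 0.0
```

Emit:
step_arm --steps '[{"x": 0.005,"y": -0.04,"z": 0,"rx": 0,"ry": 0,"rz": 0,"claw": 1},{"x": 0.01,"y": -0.09,"z": 0,"rx": 0,"ry": 0,"rz": 0,"claw": 1},{"x": 0.015,"y": -0.14,"z": 0,"rx": 0,"ry": 0,"rz": 0,"claw": 1},{"x": 0.02,"y": -0.19,"z": 0,"rx": 0,"ry": 0,"rz": 0,"claw": 1},{"x": 0.023,"y": -0.24,"z": 0,"rx": 0,"ry": 0,"rz": 0,"claw": 1},{"x": 0.023,"y": -0.28,"z": 0,"rx": 0,"ry": 0,"rz": 0,"claw": 1},{"x": 0.023,"y": -0.31,"z": 0,"rx": 0,"ry": 0,"rz": 0,"claw": 1},{"x": 0.023,"y": -0.321,"z": 0,"rx": 0,"ry": 0,"rz": 0,"claw": 1},{"x": 0.023,"y": -0.321,"z": 0,"rx": 0,"ry": 0,"rz": 0,"claw": 1},{"x": 0.023,"y": -0.321,"z": 0,"rx": 0,"ry": 0,"rz": 0,"claw": 1}]'

```text
time: 13.58
tool_pos: [0.4672, 0.0126, 0.2266]
tool_rot: [3.141, -0.0, 3.14]
contact_force: [-1.2, -0.2, -0.3]
opening: 0.0917
grip_force: 0.0
```

```bash
python3 - <<'E'
from h import *
s=robot.observe(); print(s['tool_pos'],s['tool_rot'])
print(bottles('top')[0])
E
```

```text
[0.46715943 0.01259985 0.22661758] [ 3.14093116e+00 -3.06310916e-05  3.14033504e+00]
{'red': None, 'yellow': (array([ 0.62  , -0.1369,  0.1042]), array([ 0.5435, -0.2231,  0.1359]), 291), 'green': (array([ 0.4395, -0.3083,  0.1046]), array([ 0.4386, -0.3083,  0.0196]), 278), 'blue': (array([0.4858, 0.2518, 0.1039]), array([0.4854, 0.2521, 0.0192]), 302)}
```

Blue sits within 3 mm of its dock. Now red: pick, lift.

Emit:
step_arm --steps '[{"x": 0,"y": 0,"z": 0.05,"rx": 0,"ry": 0,"rz": 0,"claw": 1},{"x": 0,"y": 0,"z": 0.09,"rx": 0,"ry": 0,"rz": 0,"claw": 1},{"x": 0,"y": 0,"z": 0.13,"rx": 0,"ry": 0,"rz": 0,"claw": 1},{"x": 0,"y": 0,"z": 0.17,"rx": 0,"ry": 0,"rz": 0,"claw": 1},{"x": 0,"y": 0,"z": 0.2,"rx": 0,"ry": 0,"rz": 0,"claw": 1},{"x": 0,"y": 0,"z": 0.2,"rx": 0,"ry": 0,"rz": 0,"claw": 0},{"x": 0,"y": 0,"z": 0.2,"rx": 0,"ry": 0,"rz": 0,"claw": -0.1},{"x": 0,"y": 0,"z": 0.2,"rx": 0,"ry": 0,"rz": 0,"claw": -0.1},{"x": 0,"y": 0,"z": 0.2,"rx": 0,"ry": 0,"rz": 0,"claw": -0.2},{"x": 0,"y": 0,"z": 0.2,"rx": 0,"ry": 0,"rz": 0,"claw": -0.2},{"x": 0,"y": 0,"z": 0.2,"rx": 0,"ry": 0,"rz": 0,"claw": -0.3},{"x": 0,"y": 0,"z": 0.2,"rx": 0,"ry": 0,"rz": 0,"claw": -0.3}]'

```text
time: 14.63
tool_pos: [0.4676, 0.0122, 0.0775]
tool_rot: [-3.141, 0.002, 3.141]
contact_force: [-0.2, -0.1, 0.6]
opening: 0.0497
grip_force: 0.0
```

Emit:
step_arm --steps '[{"x": 0,"y": 0,"z": 0,"rx": 0,"ry": 0,"rz": 0,"claw": -1},{"x": 0,"y": 0,"z": 0,"rx": 0,"ry": 0,"rz": 0,"claw": -1},{"x": 0,"y": 0,"z": 0,"rx": 0,"ry": 0,"rz": 0,"claw": -1},{"x": 0,"y": 0,"z": 0,"rx": 0,"ry": 0,"rz": 0,"claw": -1},{"x": 0,"y": 0,"z": 0,"rx": 0,"ry": 0,"rz": 0,"claw": -1},{"x": 0,"y": 0,"z": -0.02,"rx": 0,"ry": 0,"rz": 0,"claw": -1},{"x": 0,"y": 0,"z": -0.05,"rx": 0,"ry": 0,"rz": 0,"claw": -1},{"x": 0,"y": 0,"z": -0.09,"rx": 0,"ry": 0,"rz": 0,"claw": -1},{"x": 0,"y": 0,"z": -0.13,"rx": 0,"ry": 0,"rz": 0,"claw": -1},{"x": 0,"y": 0,"z": -0.17,"rx": 0,"ry": 0,"rz": 0,"claw": -1},{"x": 0,"y": 0,"z": -0.2,"rx": 0,"ry": 0,"rz": 0,"claw": -1},{"x": 0,"y": 0,"z": -0.2,"rx": 0,"ry": 0,"rz": 0,"claw": -1}]'

```text
time: 15.63
tool_pos: [0.4692, 0.012, 0.2309]
tool_rot: [-3.141, 0.008, 3.141]
contact_force: [-0.1, 0.6, -1.5]
opening: 0.0378
grip_force: 25.0
```

Emit:
step_arm --steps '[{"x": -0.03,"y": 0.023,"z": 0,"rx": 0,"ry": 0,"rz": 0,"claw": -1},{"x": -0.07,"y": 0.053,"z": 0,"rx": 0,"ry": 0,"rz": 0,"claw": -1},{"x": -0.11,"y": 0.084,"z": 0,"rx": 0,"ry": 0,"rz": 0,"claw": -1},{"x": -0.15,"y": 0.115,"z": 0,"rx": 0,"ry": 0,"rz": 0,"claw": -1},{"x": -0.19,"y": 0.145,"z": 0,"rx": 0,"ry": 0,"rz": 0,"claw": -1},{"x": -0.22,"y": 0.17,"z": 0,"rx": 0,"ry": 0,"rz": 0,"claw": -1},{"x": -0.235,"y": 0.18,"z": 0,"rx": 0,"ry": 0,"rz": 0,"claw": -1},{"x": -0.238,"y": 0.182,"z": 0,"rx": 0,"ry": 0,"rz": 0,"claw": -1},{"x": -0.238,"y": 0.182,"z": 0,"rx": 0,"ry": 0,"rz": 0,"claw": -1},{"x": -0.238,"y": 0.182,"z": 0,"rx": 0,"ry": 0,"rz": 0,"claw": -1},{"x": -0.238,"y": 0.182,"z": 0,"rx": 0,"ry": 0,"rz": 0,"claw": -1}]'

```text
time: 16.55
tool_pos: [0.6449, 0.1479, 0.2264]
tool_rot: [-3.141, -0.001, 3.141]
contact_force: [0.1, -0.6, -1.7]
opening: 0.0375
grip_force: 25.0
```

Emit:
step_arm --steps '[{"x": 0,"y": 0,"z": 0.04,"rx": 0,"ry": 0,"rz": 0,"claw": -1},{"x": 0,"y": 0,"z": 0.08,"rx": 0,"ry": 0,"rz": 0,"claw": -1},{"x": 0,"y": 0,"z": 0.12,"rx": 0,"ry": 0,"rz": 0,"claw": -1},{"x": 0,"y": 0,"z": 0.15,"rx": 0,"ry": 0,"rz": 0,"claw": -1},{"x": 0,"y": 0,"z": 0.17,"rx": 0,"ry": 0,"rz": 0,"claw": -1},{"x": 0,"y": 0,"z": 0.18,"rx": 0,"ry": 0,"rz": 0,"claw": -1},{"x": 0,"y": 0,"z": 0.185,"rx": 0,"ry": 0,"rz": 0,"claw": -1},{"x": 0,"y": 0,"z": 0.19,"rx": 0,"ry": 0,"rz": 0,"claw": -1},{"x": 0,"y": 0,"z": 0.195,"rx": 0,"ry": 0,"rz": 0,"claw": -1},{"x": 0,"y": 0,"z": 0.198,"rx": 0,"ry": 0,"rz": 0,"claw": -1},{"x": 0,"y": 0,"z": 0.199,"rx": 0,"ry": 0,"rz": 0,"claw": -1},{"x": 0,"y": 0,"z": 0.199,"rx": 0,"ry": 0,"rz": 0,"claw": -1}]'

```text
time: 17.55
tool_pos: [0.6459, 0.1488, 0.0779]
tool_rot: [3.141, 0.001, 3.141]
contact_force: [0.7, 0.5, -1.0]
opening: 0.0376
grip_force: 25.0
```

Emit:
step_arm --steps '[{"x": 0,"y": 0,"z": 0,"rx": 0,"ry": 0,"rz": 0,"claw": -0.1},{"x": 0,"y": 0,"z": 0,"rx": 0,"ry": 0,"rz": 0,"claw": 0.2},{"x": 0,"y": 0,"z": 0,"rx": 0,"ry": 0,"rz": 0,"claw": 1},{"x": 0,"y": 0,"z": 0,"rx": 0,"ry": 0,"rz": 0,"claw": 1},{"x": 0,"y": 0,"z": 0,"rx": 0,"ry": 0,"rz": 0,"claw": 1},{"x": 0,"y": 0,"z": 0,"rx": 0,"ry": 0,"rz": 0,"claw": 1},{"x": 0,"y": 0,"z": -0.05,"rx": 0,"ry": 0,"rz": 0,"claw": 1},{"x": 0,"y": 0,"z": -0.1,"rx": 0,"ry": 0,"rz": 0,"claw": 1},{"x": 0,"y": 0,"z": -0.15,"rx": 0,"ry": 0,"rz": 0,"claw": 1},{"x": 0,"y": 0,"z": -0.199,"rx": 0,"ry": 0,"rz": 0,"claw": 1},{"x": 0,"y": 0,"z": -0.199,"rx": 0,"ry": 0,"rz": 0,"claw": 1},{"x": 0,"y": 0,"z": -0.199,"rx": 0,"ry": 0,"rz": 0,"claw": 1}]'

```text
time: 18.55
tool_pos: [0.6468, 0.1489, 0.2299]
tool_rot: [3.141, 0.006, 3.141]
contact_force: [0.2, -0.5, -0.3]
opening: 0.0917
grip_force: 0.0
```

Emit:
step_arm --steps '[{"x": 0.005,"y": -0.04,"z": 0,"rx": 0,"ry": 0,"rz": 0,"claw": 1},{"x": 0.01,"y": -0.09,"z": 0,"rx": 0,"ry": 0,"rz": 0,"claw": 1},{"x": 0.015,"y": -0.14,"z": 0,"rx": 0,"ry": 0,"rz": 0,"claw": 1},{"x": 0.02,"y": -0.19,"z": 0,"rx": 0,"ry": 0,"rz": 0,"claw": 1},{"x": 0.025,"y": -0.24,"z": 0,"rx": 0,"ry": 0,"rz": 0,"claw": 1},{"x": 0.03,"y": -0.29,"z": 0,"rx": 0,"ry": 0,"rz": 0,"claw": 1},{"x": 0.033,"y": -0.34,"z": 0,"rx": 0,"ry": 0,"rz": 0,"claw": 1},{"x": 0.033,"y": -0.37,"z": 0,"rx": 0,"ry": 0,"rz": 0,"claw": 1},{"x": 0.033,"y": -0.382,"z": 0,"rx": 0,"ry": 0,"rz": 0,"claw": 1},{"x": 0.033,"y": -0.382,"z": 0,"rx": 0,"ry": 0,"rz": 0,"claw": 1},{"x": 0.033,"y": -0.382,"z": 0,"rx": 0,"ry": 0,"rz": 0,"claw": 1}]'

```text
time: 19.47
tool_pos: [0.6206, -0.137, 0.2256]
tool_rot: [3.14, -0.002, 3.141]
contact_force: [-0.1, -0.6, -0.4]
opening: 0.092
grip_force: 0.0
```

```bash
python3 - <<'E'
from h import *
s=robot.observe(); print(s['tool_pos'],s['tool_rot'])
o,p,X=bottles('top'); print(o['red'],o['blue']); cv2.imwrite('pics/t3.png',p)
print(bottles('scene')[0])
E
```

```text
[ 0.62057611 -0.13701818  0.22559629] [ 3.14016694e+00 -1.70706654e-03  3.14098281e+00]
(array([0.6444, 0.1483, 0.1038]), array([0.6449, 0.1482, 0.019 ]), 287) (array([0.4857, 0.252 , 0.1037]), array([0.4854, 0.2521, 0.0192]), 299)
{'red': (array([0.6482, 0.1485, 0.1046]), array([0.6492, 0.1487, 0.0212]), 195), 'yellow': (array([ 0.626 , -0.1366,  0.1051]), array([ 0.6261, -0.1363,  0.0207]), 270), 'green': (array([ 0.4438, -0.3093,  0.1045]), array([ 0.4439, -0.3099,  0.0208]), 244), 'blue': (array([0.4894, 0.2508, 0.1045]), array([0.5058, 0.2029, 0.074 ]), 160)}
```

View pics/t3.png

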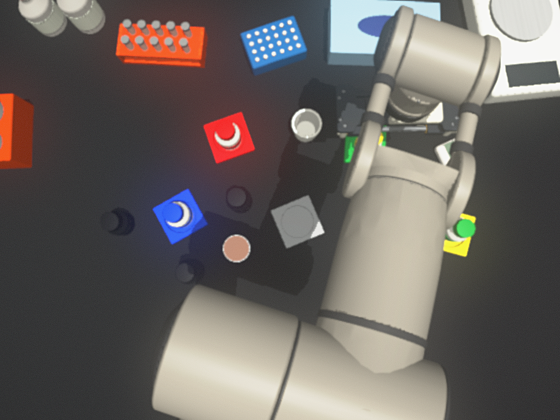

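Red (228,135) and blue (178,212) stand in their docks; the arm is over the yellow bottle.

Emit:
step_arm --steps '[{"x": 0,"y": 0,"z": 0.05,"rx": 0,"ry": 0,"rz": 0,"claw": 1},{"x": 0,"y": 0,"z": 0.09,"rx": 0,"ry": 0,"rz": 0,"claw": 1},{"x": 0,"y": 0,"z": 0.13,"rx": 0,"ry": 0,"rz": 0,"claw": 1},{"x": 0,"y": 0,"z": 0.17,"rx": 0,"ry": 0,"rz": 0,"claw": 1},{"x": 0,"y": 0,"z": 0.2,"rx": 0,"ry": 0,"rz": 0,"claw": 1},{"x": 0,"y": 0,"z": 0.2,"rx": 0,"ry": 0,"rz": 0,"claw": 0},{"x": 0,"y": 0,"z": 0.2,"rx": 0,"ry": 0,"rz": 0,"claw": -0.1},{"x": 0,"y": 0,"z": 0.2,"rx": 0,"ry": 0,"rz": 0,"claw": -0.1},{"x": 0,"y": 0,"z": 0.2,"rx": 0,"ry": 0,"rz": 0,"claw": -0.2},{"x": 0,"y": 0,"z": 0.2,"rx": 0,"ry": 0,"rz": 0,"claw": -0.2},{"x": 0,"y": 0,"z": 0.2,"rx": 0,"ry": 0,"rz": 0,"claw": -0.3},{"x": 0,"y": 0,"z": 0.2,"rx": 0,"ry": 0,"rz": 0,"claw": -0.3}]'

```text
time: 20.57
tool_pos: [0.6213, -0.1379, 0.0777]
tool_rot: [-3.141, 0.001, 3.141]
contact_force: [0.6, 0.1, 0.4]
opening: 0.0499
grip_force: 0.0
```

Emit:
step_arm --steps '[{"x": 0,"y": 0,"z": 0,"rx": 0,"ry": 0,"rz": 0,"claw": -1},{"x": 0,"y": 0,"z": 0,"rx": 0,"ry": 0,"rz": 0,"claw": -1},{"x": 0,"y": 0,"z": 0,"rx": 0,"ry": 0,"rz": 0,"claw": -1},{"x": 0,"y": 0,"z": 0,"rx": 0,"ry": 0,"rz": 0,"claw": -1},{"x": 0,"y": 0,"z": 0,"rx": 0,"ry": 0,"rz": 0,"claw": -1},{"x": 0,"y": 0,"z": -0.02,"rx": 0,"ry": 0,"rz": 0,"claw": -1},{"x": 0,"y": 0,"z": -0.05,"rx": 0,"ry": 0,"rz": 0,"claw": -1},{"x": 0,"y": 0,"z": -0.09,"rx": 0,"ry": 0,"rz": 0,"claw": -1},{"x": 0,"y": 0,"z": -0.13,"rx": 0,"ry": 0,"rz": 0,"claw": -1},{"x": 0,"y": 0,"z": -0.17,"rx": 0,"ry": 0,"rz": 0,"claw": -1},{"x": 0,"y": 0,"z": -0.2,"rx": 0,"ry": 0,"rz": 0,"claw": -1},{"x": 0,"y": 0,"z": -0.2,"rx": 0,"ry": 0,"rz": 0,"claw": -1}]'

```text
time: 21.57
tool_pos: [0.6228, -0.1385, 0.2322]
tool_rot: [-3.139, 0.009, 3.141]
contact_force: [0.9, -0.6, -0.5]
opening: 0.0374
grip_force: 25.0
```

Emit:
step_arm --steps '[{"x": 0.025,"y": 0.025,"z": 0,"rx": 0,"ry": 0,"rz": 0,"claw": -1},{"x": 0.06,"y": 0.06,"z": 0,"rx": 0,"ry": 0,"rz": 0,"claw": -1},{"x": 0.095,"y": 0.095,"z": 0,"rx": 0,"ry": 0,"rz": 0,"claw": -1},{"x": 0.13,"y": 0.13,"z": 0,"rx": 0,"ry": 0,"rz": 0,"claw": -1},{"x": 0.165,"y": 0.165,"z": 0,"rx": 0,"ry": 0,"rz": 0,"claw": -1},{"x": 0.19,"y": 0.185,"z": 0,"rx": 0,"ry": 0,"rz": 0,"claw": -1},{"x": 0.2,"y": 0.197,"z": 0,"rx": 0,"ry": 0,"rz": 0,"claw": -1},{"x": 0.205,"y": 0.2,"z": 0,"rx": 0,"ry": 0,"rz": 0,"claw": -1},{"x": 0.205,"y": 0.2,"z": 0,"rx": 0,"ry": 0,"rz": 0,"claw": -1},{"x": 0.205,"y": 0.2,"z": 0,"rx": 0,"ry": 0,"rz": 0,"claw": -1},{"x": 0.205,"y": 0.2,"z": 0,"rx": 0,"ry": 0,"rz": 0,"claw": -1}]'

```text
time: 22.48
tool_pos: [0.4682, 0.0114, 0.2264]
tool_rot: [-3.141, 0.0, 3.14]
contact_force: [-0.4, -0.3, -2.0]
opening: 0.0376
grip_force: 25.0
```

Emit:
step_arm --steps '[{"x": 0,"y": 0,"z": 0.04,"rx": 0,"ry": 0,"rz": 0,"claw": -1},{"x": 0,"y": 0,"z": 0.08,"rx": 0,"ry": 0,"rz": 0,"claw": -1},{"x": 0,"y": 0,"z": 0.12,"rx": 0,"ry": 0,"rz": 0,"claw": -1},{"x": 0,"y": 0,"z": 0.15,"rx": 0,"ry": 0,"rz": 0,"claw": -1},{"x": 0,"y": 0,"z": 0.17,"rx": 0,"ry": 0,"rz": 0,"claw": -1},{"x": 0,"y": 0,"z": 0.18,"rx": 0,"ry": 0,"rz": 0,"claw": -1},{"x": 0,"y": 0,"z": 0.185,"rx": 0,"ry": 0,"rz": 0,"claw": -1},{"x": 0,"y": 0,"z": 0.19,"rx": 0,"ry": 0,"rz": 0,"claw": -1},{"x": 0,"y": 0,"z": 0.195,"rx": 0,"ry": 0,"rz": 0,"claw": -1},{"x": 0,"y": 0,"z": 0.198,"rx": 0,"ry": 0,"rz": 0,"claw": -1},{"x": 0,"y": 0,"z": 0.199,"rx": 0,"ry": 0,"rz": 0,"claw": -1},{"x": 0,"y": 0,"z": 0.199,"rx": 0,"ry": 0,"rz": 0,"claw": -1}]'

```text
time: 23.48
tool_pos: [0.4674, 0.0123, 0.0778]
tool_rot: [-3.142, 0.001, 3.141]
contact_force: [1.1, 0.1, -0.8]
opening: 0.0374
grip_force: 25.0
```

Emit:
step_arm --steps '[{"x": 0,"y": 0,"z": 0,"rx": 0,"ry": 0,"rz": 0,"claw": -0.1},{"x": 0,"y": 0,"z": 0,"rx": 0,"ry": 0,"rz": 0,"claw": 0.2},{"x": 0,"y": 0,"z": 0,"rx": 0,"ry": 0,"rz": 0,"claw": 1},{"x": 0,"y": 0,"z": 0,"rx": 0,"ry": 0,"rz": 0,"claw": 1},{"x": 0,"y": 0,"z": 0,"rx": 0,"ry": 0,"rz": 0,"claw": 1},{"x": 0,"y": 0,"z": 0,"rx": 0,"ry": 0,"rz": 0,"claw": 1},{"x": 0,"y": 0,"z": -0.05,"rx": 0,"ry": 0,"rz": 0,"claw": 1},{"x": 0,"y": 0,"z": -0.1,"rx": 0,"ry": 0,"rz": 0,"claw": 1},{"x": 0,"y": 0,"z": -0.15,"rx": 0,"ry": 0,"rz": 0,"claw": 1},{"x": 0,"y": 0,"z": -0.199,"rx": 0,"ry": 0,"rz": 0,"claw": 1},{"x": 0,"y": 0,"z": -0.199,"rx": 0,"ry": 0,"rz": 0,"claw": 1},{"x": 0,"y": 0,"z": -0.199,"rx": 0,"ry": 0,"rz": 0,"claw": 1}]'

```text
time: 24.48
tool_pos: [0.4682, 0.0121, 0.2287]
tool_rot: [-3.141, 0.005, 3.141]
contact_force: [-0.8, -0.1, -0.7]
opening: 0.092
grip_force: 0.0
```

Emit:
step_arm --steps '[{"x": 0.005,"y": -0.04,"z": 0,"rx": 0,"ry": 0,"rz": 0,"claw": 1},{"x": 0.01,"y": -0.09,"z": 0,"rx": 0,"ry": 0,"rz": 0,"claw": 1},{"x": 0.015,"y": -0.14,"z": 0,"rx": 0,"ry": 0,"rz": 0,"claw": 1},{"x": 0.02,"y": -0.19,"z": 0,"rx": 0,"ry": 0,"rz": 0,"claw": 1},{"x": 0.025,"y": -0.24,"z": 0,"rx": 0,"ry": 0,"rz": 0,"claw": 1},{"x": 0.03,"y": -0.29,"z": 0,"rx": 0,"ry": 0,"rz": 0,"claw": 1},{"x": 0.035,"y": -0.34,"z": 0,"rx": 0,"ry": 0,"rz": 0,"claw": 1},{"x": 0.036,"y": -0.39,"z": 0,"rx": 0,"ry": 0,"rz": 0,"claw": 1},{"x": 0.036,"y": -0.42,"z": 0,"rx": 0,"ry": 0,"rz": 0,"claw": 1},{"x": 0.036,"y": -0.427,"z": 0,"rx": 0,"ry": 0,"rz": 0,"claw": 1},{"x": 0.036,"y": -0.427,"z": 0,"rx": 0,"ry": 0,"rz": 0,"claw": 1},{"x": 0.036,"y": -0.427,"z": 0,"rx": 0,"ry": 0,"rz": 0,"claw": 1}]'

```text
time: 25.48
tool_pos: [0.4396, -0.3069, 0.2254]
tool_rot: [3.139, -0.002, 3.141]
contact_force: [-0.5, 0.3, -0.3]
opening: 0.0916
grip_force: 0.0
```

```bash
python3 - <<'E'
from h import *
s=robot.observe(); print(s['tool_pos'],s['tool_rot'],s['qpos'])
print(bottles('top')[0])
print(bottles('scene')[0])
E
```

```text
[ 0.43964749 -0.30689928  0.22537739] [ 3.13910629e+00 -1.83842786e-03  3.14112325e+00] [-7.52735417e-01  3.65266170e-01  1.49308510e+00  5.82636337e-04
  1.28628266e+00 -2.32322444e+00]
{'red': (array([0.6443, 0.1484, 0.1036]), array([0.6446, 0.1481, 0.0192]), 290), 'yellow': (array([0.4687, 0.0124, 0.1043]), array([0.4689, 0.0123, 0.0186]), 298), 'green': None, 'blue': (array([0.4857, 0.252 , 0.1037]), array([0.4851, 0.2516, 0.0196]), 300)}
{'red': (array([0.6484, 0.1481, 0.1051]), array([0.6488, 0.1469, 0.0222]), 196), 'yellow': (array([0.4731, 0.0127, 0.1048]), array([0.474 , 0.0125, 0.0223]), 200), 'green': (array([ 0.4442, -0.3095,  0.1045]), array([ 0.4446, -0.309 ,  0.0211]), 249), 'blue': (array([0.4892, 0.2521, 0.1046]), array([0.4887, 0.2518, 0.0228]), 158)}
```

Emit:
step_arm --steps '[{"x": 0,"y": 0,"z": 0.05,"rx": 0,"ry": 0,"rz": 0,"claw": 1},{"x": 0,"y": 0,"z": 0.09,"rx": 0,"ry": 0,"rz": 0,"claw": 1},{"x": 0,"y": 0,"z": 0.13,"rx": 0,"ry": 0,"rz": 0,"claw": 1},{"x": 0,"y": 0,"z": 0.17,"rx": 0,"ry": 0,"rz": 0,"claw": 1},{"x": 0,"y": 0,"z": 0.2,"rx": 0,"ry": 0,"rz": 0,"claw": 1},{"x": 0,"y": 0,"z": 0.2,"rx": 0,"ry": 0,"rz": 0,"claw": 0},{"x": 0,"y": 0,"z": 0.2,"rx": 0,"ry": 0,"rz": 0,"claw": -0.1},{"x": 0,"y": 0,"z": 0.2,"rx": 0,"ry": 0,"rz": 0,"claw": -0.1},{"x": 0,"y": 0,"z": 0.2,"rx": 0,"ry": 0,"rz": 0,"claw": -0.2},{"x": 0,"y": 0,"z": 0.2,"rx": 0,"ry": 0,"rz": 0,"claw": -0.2},{"x": 0,"y": 0,"z": 0.2,"rx": 0,"ry": 0,"rz": 0,"claw": -0.3},{"x": 0,"y": 0,"z": 0.2,"rx": 0,"ry": 0,"rz": 0,"claw": -0.3}]'

```text
time: 26.58
tool_pos: [0.4404, -0.3083, 0.0775]
tool_rot: [-3.141, 0.001, 3.141]
contact_force: [0.0, 0.3, -0.1]
opening: 0.0502
grip_force: 0.0
```

Emit:
step_arm --steps '[{"x": 0,"y": 0,"z": 0,"rx": 0,"ry": 0,"rz": 0,"claw": -1},{"x": 0,"y": 0,"z": 0,"rx": 0,"ry": 0,"rz": 0,"claw": -1},{"x": 0,"y": 0,"z": 0,"rx": 0,"ry": 0,"rz": 0,"claw": -1},{"x": 0,"y": 0,"z": 0,"rx": 0,"ry": 0,"rz": 0,"claw": -1},{"x": 0,"y": 0,"z": 0,"rx": 0,"ry": 0,"rz": 0,"claw": -1},{"x": 0,"y": 0,"z": -0.02,"rx": 0,"ry": 0,"rz": 0,"claw": -1},{"x": 0,"y": 0,"z": -0.05,"rx": 0,"ry": 0,"rz": 0,"claw": -1},{"x": 0,"y": 0,"z": -0.09,"rx": 0,"ry": 0,"rz": 0,"claw": -1},{"x": 0,"y": 0,"z": -0.13,"rx": 0,"ry": 0,"rz": 0,"claw": -1},{"x": 0,"y": 0,"z": -0.17,"rx": 0,"ry": 0,"rz": 0,"claw": -1},{"x": 0,"y": 0,"z": -0.2,"rx": 0,"ry": 0,"rz": 0,"claw": -1},{"x": 0,"y": 0,"z": -0.2,"rx": 0,"ry": 0,"rz": 0,"claw": -1}]'

```text
time: 27.58
tool_pos: [0.4416, -0.3093, 0.2313]
tool_rot: [-3.136, 0.006, 3.142]
contact_force: [1.1, -0.4, -0.9]
opening: 0.0374
grip_force: 25.0
```

```bash
python3 - <<'E'
from h import *
for c in('top','scene'):
  p,d=read_camera(c); X=cloud(c,d)
  m=dict(segs(p,X))
  for k in('green','yellow'):
    q=m[k]&(X[...,2]>.012)&(X[...,2]<.021)
    n,l,st,_=cv2.connectedComponentsWithStats(q.astype(np.uint8)); i=1+np.argmax(st[1:,4]); v,u=np.nonzero(l==i)
    P=onz(c,np.c_[u,v],.016)[:,:2].astype(np.float32); print(c,k,cv2.minAreaRect(P),len(u))
E
```

```text
top green ((0.6255743503570557, -0.13555985689163208), (0.08293046057224274, 0.08382205665111542), 83.11250305175781) 716
top yellow ((0.43650388717651367, -0.30871111154556274), (0.08572979271411896, 0.08486060053110123), 73.74322509765625) 497
scene green ((0.6301739811897278, -0.13487720489501953), (0.08586188405752182, 0.08783897757530212), 83.79530334472656) 818
scene yellow ((0.43964746594429016, -0.3080490529537201), (0.08446232229471207, 0.08991701900959015), 73.12767791748047) 767
```

Emit:
step_arm --steps '[{"x": -0.03,"y": 0.028,"z": 0,"rx": 0,"ry": 0,"rz": 0,"claw": -1},{"x": -0.065,"y": 0.06,"z": 0,"rx": 0,"ry": 0,"rz": 0,"claw": -1},{"x": -0.1,"y": 0.093,"z": 0,"rx": 0,"ry": 0,"rz": 0,"claw": -1},{"x": -0.135,"y": 0.125,"z": 0,"rx": 0,"ry": 0,"rz": 0,"claw": -1},{"x": -0.17,"y": 0.158,"z": 0,"rx": 0,"ry": 0,"rz": 0,"claw": -1},{"x": -0.205,"y": 0.19,"z": 0,"rx": 0,"ry": 0,"rz": 0,"claw": -1},{"x": -0.235,"y": 0.22,"z": 0,"rx": 0,"ry": 0,"rz": 0,"claw": -1},{"x": -0.248,"y": 0.23,"z": 0,"rx": 0,"ry": 0,"rz": 0,"claw": -1},{"x": -0.248,"y": 0.23,"z": 0,"rx": 0,"ry": 0,"rz": 0,"claw": -1},{"x": -0.248,"y": 0.23,"z": 0,"rx": 0,"ry": 0,"rz": 0,"claw": -1},{"x": -0.248,"y": 0.23,"z": 0,"rx": 0,"ry": 0,"rz": 0,"claw": -1},{"x": -0.248,"y": 0.23,"z": 0,"rx": 0,"ry": 0,"rz": 0,"claw": -1}]'

```text
time: 28.68
tool_pos: [0.6251, -0.1365, 0.2259]
tool_rot: [3.141, -0.002, 3.14]
contact_force: [-1.4, 0.0, -1.8]
opening: 0.0372
grip_force: 25.0
```

Emit:
step_arm --steps '[{"x": 0,"y": 0,"z": 0.04,"rx": 0,"ry": 0,"rz": 0,"claw": -1},{"x": 0,"y": 0,"z": 0.08,"rx": 0,"ry": 0,"rz": 0,"claw": -1},{"x": 0,"y": 0,"z": 0.12,"rx": 0,"ry": 0,"rz": 0,"claw": -1},{"x": 0,"y": 0,"z": 0.15,"rx": 0,"ry": 0,"rz": 0,"claw": -1},{"x": 0,"y": 0,"z": 0.17,"rx": 0,"ry": 0,"rz": 0,"claw": -1},{"x": 0,"y": 0,"z": 0.18,"rx": 0,"ry": 0,"rz": 0,"claw": -1},{"x": 0,"y": 0,"z": 0.185,"rx": 0,"ry": 0,"rz": 0,"claw": -1},{"x": 0,"y": 0,"z": 0.19,"rx": 0,"ry": 0,"rz": 0,"claw": -1},{"x": 0,"y": 0,"z": 0.195,"rx": 0,"ry": 0,"rz": 0,"claw": -1},{"x": 0,"y": 0,"z": 0.198,"rx": 0,"ry": 0,"rz": 0,"claw": -1},{"x": 0,"y": 0,"z": 0.199,"rx": 0,"ry": 0,"rz": 0,"claw": -1},{"x": 0,"y": 0,"z": 0.199,"rx": 0,"ry": 0,"rz": 0,"claw": -1}]'

```text
time: 29.68
tool_pos: [0.6263, -0.1355, 0.0779]
tool_rot: [-3.141, 0.001, 3.141]
contact_force: [0.1, 0.3, -1.8]
opening: 0.0379
grip_force: 25.0
```

Emit:
step_arm --steps '[{"x": 0,"y": 0,"z": 0,"rx": 0,"ry": 0,"rz": 0,"claw": -0.1},{"x": 0,"y": 0,"z": 0,"rx": 0,"ry": 0,"rz": 0,"claw": 0.2},{"x": 0,"y": 0,"z": 0,"rx": 0,"ry": 0,"rz": 0,"claw": 1},{"x": 0,"y": 0,"z": 0,"rx": 0,"ry": 0,"rz": 0,"claw": 1},{"x": 0,"y": 0,"z": 0,"rx": 0,"ry": 0,"rz": 0,"claw": 1},{"x": 0,"y": 0,"z": 0,"rx": 0,"ry": 0,"rz": 0,"claw": 1},{"x": 0,"y": 0,"z": -0.05,"rx": 0,"ry": 0,"rz": 0,"claw": 1},{"x": 0,"y": 0,"z": -0.1,"rx": 0,"ry": 0,"rz": 0,"claw": 1},{"x": 0,"y": 0,"z": -0.15,"rx": 0,"ry": 0,"rz": 0,"claw": 1},{"x": 0,"y": 0,"z": -0.199,"rx": 0,"ry": 0,"rz": 0,"claw": 1},{"x": 0,"y": 0,"z": -0.199,"rx": 0,"ry": 0,"rz": 0,"claw": 1},{"x": 0,"y": 0,"z": -0.199,"rx": 0,"ry": 0,"rz": 0,"claw": 1}]'

```text
time: 30.68
tool_pos: [0.6273, -0.1359, 0.2297]
tool_rot: [-3.14, 0.006, 3.141]
contact_force: [-0.3, 0.4, -0.0]
opening: 0.0919
grip_force: 0.0
```

Emit:
step_arm --steps '[{"x": 0.025,"y": 0.025,"z": 0,"rx": 0,"ry": 0,"rz": 0,"claw": 1},{"x": 0.06,"y": 0.06,"z": 0,"rx": 0,"ry": 0,"rz": 0,"claw": 1},{"x": 0.095,"y": 0.095,"z": 0,"rx": 0,"ry": 0,"rz": 0,"claw": 1},{"x": 0.13,"y": 0.125,"z": 0,"rx": 0,"ry": 0,"rz": 0,"claw": 1},{"x": 0.165,"y": 0.16,"z": 0,"rx": 0,"ry": 0,"rz": 0,"claw": 1},{"x": 0.195,"y": 0.185,"z": 0,"rx": 0,"ry": 0,"rz": 0,"claw": 1},{"x": 0.211,"y": 0.197,"z": 0,"rx": 0,"ry": 0,"rz": 0,"claw": 1},{"x": 0.211,"y": 0.197,"z": 0,"rx": 0,"ry": 0,"rz": 0,"claw": 1},{"x": 0.211,"y": 0.197,"z": 0,"rx": 0,"ry": 0,"rz": 0,"claw": 1},{"x": 0.211,"y": 0.197,"z": 0,"rx": 0,"ry": 0,"rz": 0,"claw": 1}]'

```text
time: 31.52
tool_pos: [0.4684, 0.0118, 0.2262]
tool_rot: [-3.141, -0.0, 3.141]
contact_force: [0.0, 0.1, 0.2]
opening: 0.0917
grip_force: 0.0
```

Emit:
step_arm --steps '[{"x": 0,"y": 0,"z": 0.05,"rx": 0,"ry": 0,"rz": 0,"claw": 1},{"x": 0,"y": 0,"z": 0.09,"rx": 0,"ry": 0,"rz": 0,"claw": 1},{"x": 0,"y": 0,"z": 0.13,"rx": 0,"ry": 0,"rz": 0,"claw": 1},{"x": 0,"y": 0,"z": 0.17,"rx": 0,"ry": 0,"rz": 0,"claw": 1},{"x": 0,"y": 0,"z": 0.2,"rx": 0,"ry": 0,"rz": 0,"claw": 1},{"x": 0,"y": 0,"z": 0.2,"rx": 0,"ry": 0,"rz": 0,"claw": 0},{"x": 0,"y": 0,"z": 0.2,"rx": 0,"ry": 0,"rz": 0,"claw": -0.1},{"x": 0,"y": 0,"z": 0.2,"rx": 0,"ry": 0,"rz": 0,"claw": -0.1},{"x": 0,"y": 0,"z": 0.2,"rx": 0,"ry": 0,"rz": 0,"claw": -0.2},{"x": 0,"y": 0,"z": 0.2,"rx": 0,"ry": 0,"rz": 0,"claw": -0.2},{"x": 0,"y": 0,"z": 0.2,"rx": 0,"ry": 0,"rz": 0,"claw": -0.3},{"x": 0,"y": 0,"z": 0.2,"rx": 0,"ry": 0,"rz": 0,"claw": -0.3}]'

```text
time: 32.52
tool_pos: [0.4684, 0.0122, 0.0775]
tool_rot: [-3.141, 0.002, 3.141]
contact_force: [-0.6, 0.5, 0.0]
opening: 0.0499
grip_force: 0.0
```

Emit:
step_arm --steps '[{"x": 0,"y": 0,"z": 0,"rx": 0,"ry": 0,"rz": 0,"claw": -1},{"x": 0,"y": 0,"z": 0,"rx": 0,"ry": 0,"rz": 0,"claw": -1},{"x": 0,"y": 0,"z": 0,"rx": 0,"ry": 0,"rz": 0,"claw": -1},{"x": 0,"y": 0,"z": 0,"rx": 0,"ry": 0,"rz": 0,"claw": -1},{"x": 0,"y": 0,"z": 0,"rx": 0,"ry": 0,"rz": 0,"claw": -1},{"x": 0,"y": 0,"z": -0.02,"rx": 0,"ry": 0,"rz": 0,"claw": -1},{"x": 0,"y": 0,"z": -0.05,"rx": 0,"ry": 0,"rz": 0,"claw": -1},{"x": 0,"y": 0,"z": -0.09,"rx": 0,"ry": 0,"rz": 0,"claw": -1},{"x": 0,"y": 0,"z": -0.13,"rx": 0,"ry": 0,"rz": 0,"claw": -1},{"x": 0,"y": 0,"z": -0.17,"rx": 0,"ry": 0,"rz": 0,"claw": -1},{"x": 0,"y": 0,"z": -0.2,"rx": 0,"ry": 0,"rz": 0,"claw": -1},{"x": 0,"y": 0,"z": -0.2,"rx": 0,"ry": 0,"rz": 0,"claw": -1}]'

```text
time: 33.52
tool_pos: [0.47, 0.012, 0.231]
tool_rot: [-3.14, 0.008, 3.142]
contact_force: [0.2, -0.3, -0.4]
opening: 0.0376
grip_force: 25.0
```

Emit:
step_arm --steps '[{"x": 0.005,"y": -0.03,"z": 0,"rx": 0,"ry": 0,"rz": 0,"claw": -1},{"x": 0.01,"y": -0.07,"z": 0,"rx": 0,"ry": 0,"rz": 0,"claw": -1},{"x": 0.015,"y": -0.12,"z": 0,"rx": 0,"ry": 0,"rz": 0,"claw": -1},{"x": 0.02,"y": -0.17,"z": 0,"rx": 0,"ry": 0,"rz": 0,"claw": -1},{"x": 0.025,"y": -0.22,"z": 0,"rx": 0,"ry": 0,"rz": 0,"claw": -1},{"x": 0.03,"y": -0.27,"z": 0,"rx": 0,"ry": 0,"rz": 0,"claw": -1},{"x": 0.035,"y": -0.32,"z": 0,"rx": 0,"ry": 0,"rz": 0,"claw": -1},{"x": 0.04,"y": -0.37,"z": 0,"rx": 0,"ry": 0,"rz": 0,"claw": -1},{"x": 0.042,"y": -0.41,"z": 0,"rx": 0,"ry": 0,"rz": 0,"claw": -1},{"x": 0.042,"y": -0.428,"z": 0,"rx": 0,"ry": 0,"rz": 0,"claw": -1},{"x": 0.042,"y": -0.428,"z": 0,"rx": 0,"ry": 0,"rz": 0,"claw": -1},{"x": 0.042,"y": -0.428,"z": 0,"rx": 0,"ry": 0,"rz": 0,"claw": -1}]'

```text
time: 34.52
tool_pos: [0.4359, -0.3082, 0.2254]
tool_rot: [3.139, -0.002, 3.14]
contact_force: [0.4, -0.6, -1.8]
opening: 0.0372
grip_force: 25.0
```

Emit:
step_arm --steps '[{"x": 0,"y": 0,"z": 0.02,"rx": 0,"ry": 0,"rz": 0,"claw": -1},{"x": 0,"y": 0,"z": 0.06,"rx": 0,"ry": 0,"rz": 0,"claw": -1},{"x": 0,"y": 0,"z": 0.1,"rx": 0,"ry": 0,"rz": 0,"claw": -1},{"x": 0,"y": 0,"z": 0.14,"rx": 0,"ry": 0,"rz": 0,"claw": -1},{"x": 0,"y": 0,"z": 0.165,"rx": 0,"ry": 0,"rz": 0,"claw": -1},{"x": 0,"y": 0,"z": 0.18,"rx": 0,"ry": 0,"rz": 0,"claw": -1},{"x": 0,"y": 0,"z": 0.185,"rx": 0,"ry": 0,"rz": 0,"claw": -1},{"x": 0,"y": 0,"z": 0.19,"rx": 0,"ry": 0,"rz": 0,"claw": -1},{"x": 0,"y": 0,"z": 0.195,"rx": 0,"ry": 0,"rz": 0,"claw": -1},{"x": 0,"y": 0,"z": 0.198,"rx": 0,"ry": 0,"rz": 0,"claw": -1},{"x": 0,"y": 0,"z": 0.199,"rx": 0,"ry": 0,"rz": 0,"claw": -1},{"x": 0,"y": 0,"z": 0.199,"rx": 0,"ry": 0,"rz": 0,"claw": -1}]'

```text
time: 35.52
tool_pos: [0.4366, -0.3088, 0.0779]
tool_rot: [-3.141, 0.001, 3.141]
contact_force: [-0.5, 0.7, -0.9]
opening: 0.0375
grip_force: 25.0
```

Emit:
step_arm --steps '[{"x": 0,"y": 0,"z": 0,"rx": 0,"ry": 0,"rz": 0,"claw": -0.1},{"x": 0,"y": 0,"z": 0,"rx": 0,"ry": 0,"rz": 0,"claw": 0.2},{"x": 0,"y": 0,"z": 0,"rx": 0,"ry": 0,"rz": 0,"claw": 1},{"x": 0,"y": 0,"z": 0,"rx": 0,"ry": 0,"rz": 0,"claw": 1},{"x": 0,"y": 0,"z": 0,"rx": 0,"ry": 0,"rz": 0,"claw": 1},{"x": 0,"y": 0,"z": 0,"rx": 0,"ry": 0,"rz": 0,"claw": 1},{"x": 0,"y": 0,"z": -0.05,"rx": 0,"ry": 0,"rz": 0,"claw": 1},{"x": 0,"y": 0,"z": -0.1,"rx": 0,"ry": 0,"rz": 0,"claw": 1},{"x": 0,"y": 0,"z": -0.15,"rx": 0,"ry": 0,"rz": 0,"claw": 1},{"x": 0,"y": 0,"z": -0.199,"rx": 0,"ry": 0,"rz": 0,"claw": 1},{"x": 0,"y": 0,"z": -0.199,"rx": 0,"ry": 0,"rz": 0,"claw": 1},{"x": 0,"y": 0,"z": -0.199,"rx": 0,"ry": 0,"rz": 0,"claw": 1}]'

```text
time: 36.52
tool_pos: [0.4372, -0.3095, 0.229]
tool_rot: [-3.138, 0.004, 3.141]
contact_force: [-0.1, -0.3, -1.0]
opening: 0.0919
grip_force: 0.0
```

Emit:
step_arm --steps '[{"x": 0,"y": 0.05,"z": -0.02,"rx": 0,"ry": 0,"rz": 0,"claw": 1},{"x": 0,"y": 0.1,"z": -0.02,"rx": 0,"ry": 0,"rz": 0,"claw": 1},{"x": 0,"y": 0.15,"z": -0.02,"rx": 0,"ry": 0,"rz": 0,"claw": 1},{"x": 0,"y": 0.2,"z": -0.02,"rx": 0,"ry": 0,"rz": 0,"claw": 1},{"x": 0,"y": 0.25,"z": -0.02,"rx": 0,"ry": 0,"rz": 0,"claw": 1},{"x": 0,"y": 0.28,"z": -0.02,"rx": 0,"ry": 0,"rz": 0,"claw": 1},{"x": 0,"y": 0.28,"z": -0.02,"rx": 0,"ry": 0,"rz": 0,"claw": 1},{"x": 0,"y": 0.28,"z": -0.02,"rx": 0,"ry": 0,"rz": 0,"claw": 1}]'

```text
time: 37.18
tool_pos: [0.4358, -0.0976, 0.2406]
tool_rot: [3.141, -0.002, -3.139]
contact_force: [-0.5, 0.0, 1.2]
opening: 0.0919
grip_force: 0.0
```

```bash
python3 - <<'E'
from h import *
s=robot.observe(); print(s['time'],s['tool_pos'],s['tool_rot'])
o,p,X=bottles('top'); print(o); cv2.imwrite('pics/t9.png',p)
o,p,X=bottles('scene'); print(o); cv2.imwrite('pics/s9.png',p)
E
```

```text
37.1833 [ 0.43581102 -0.09764044  0.24058164] [ 3.14093104e+00 -2.08822027e-03 -3.13909650e+00]
{'red': (array([0.6443, 0.1483, 0.1038]), array([0.6445, 0.1481, 0.0192]), 290), 'yellow': None, 'green': (array([ 0.6254, -0.1364,  0.1042]), array([ 0.6247, -0.1367,  0.0194]), 282), 'blue': (array([0.4858, 0.2519, 0.1041]), array([0.4854, 0.252 , 0.0191]), 299)}
{'red': (array([0.6487, 0.1479, 0.1048]), array([0.6494, 0.1479, 0.0218]), 200), 'yellow': (array([ 0.441 , -0.3079,  0.1044]), array([ 0.4411, -0.3092,  0.0212]), 244), 'green': (array([ 0.63  , -0.137 ,  0.1048]), array([ 0.6302, -0.1367,  0.0206]), 277), 'blue': (array([0.4895, 0.2502, 0.1043]), array([0.5056, 0.2031, 0.0741]), 162)}
```

View pics/t9.png

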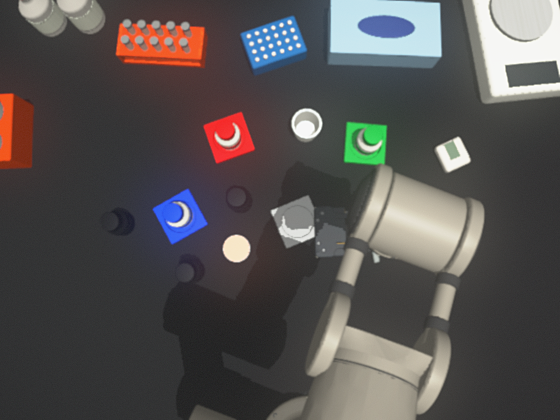

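View pics/s9.png

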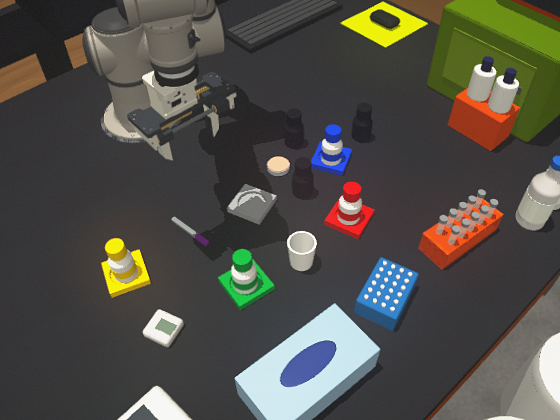

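The last pictures show all four bottles upright in the docks of their own colour: yellow (117,268), green (243,280), red (349,212), blue (332,150). The grey dock is empty and the beaker hasn't moved.

```bash
python3 -c "
from cell import robot
print(robot.hand_in())"
```

```text
the job is handed in; nothing more can be done
None
```

I swapped all four bottles into the docks matching their caps, left the grey dock empty and the beaker in place, and handed the job in at about 37 s; the hand-in returned no verdict.

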